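# Find the balance point of the exposure unit's sprung lid and hold it just below

## Robot

A 6-joint arm with a two-finger parallel gripper is mounted at the origin on the work surface. World frame = base frame: x ahead of the robot, y to its left, z up, the work surface at z = 0. Lengths are in m, angles in degrees, forces in N, time in s.
With the tool pointing down it reaches from about 0.325 to 0.85 m from the base axis. Payload 15.5 kg.
Tool frame: the origin (TCP) lies midway between the tips of the shut fingers; the grasp point (between the pads) lies 19 mm behind it; z points along the fingers, y is the line along which they close (so a half turn about z gives the same grasp; the last joint's range is limited). The gripper opens to 91 mm and grips with 3 to 60 N. Pads are 32 mm wide; open, the fingers measure 118 mm over their backs; the gripper's body (76 mm by 178 mm) begins 60 mm behind the grasp point.
Start: joints at [70.445, 28.281, 77.091, -0, 74.628, -5.472], TCP at [0.152, 0.606, 0.214] pointing down, gripper open.
Joint ranges: [-166.48, 166.48], [-47.26, 123.95], [12.59, 153.08], [-70.14, 250.14], [6.76, 159.57], [-176.63, 176.63]. Speed limits (degrees/s): [108.29, 108.29, 147.25, 172.46, 172.46, 172.46].

## Interface

Orientations are given as a 3x3 rotation matrix whose columns are the frame's x, y, z axes.
In Python, from bench import ctrl gives the robot as it stands. The module is installed in compiled form; this text tells all that it offers. Calls block until the motion is done:
- ctrl.goto(position, orientation): joint-space move of the TCP to a pose.
- ctrl.move_l(position, vel=0.15, ori=None, contact_N=None): straight line of the TCP; ori=None keeps the orientation; vel is the mean speed in m/s. With contact_N (N) it stops when the force on the tool has changed by that much, and returns True; else False.
- ctrl.movej(angles): joint-space move.
- ctrl.command_gripper(opening): opening from 0.0 (shut) to 1.0 (fully open); the grip force is fixed at half the most; returns when the fingers have stopped.
- ctrl.sleep(seconds).
- ctrl.ik(position, orientation): joint angles nearest the present ones, or None.
- ctrl.read_camera(name): name is "side" or "top" or "wrist"; returns the picture (400x640x3 uint8, blue, green, red); there is no depth.
- ctrl.camera_params(name): a dict with "fx", "fy", "cx", "cy" (pixels), "pose" (4x4, takes a point from camera to world coordinates); the wrist camera has in their place "T_tool_cam" (4x4, takes a point from camera to tool coordinates, whose origin is the TCP and whose axes are the flange's). Camera axes: x right, y up, looking along -z (the intrinsics and any distortion apply to the point x, -y, -z); pixel columns grow to the right and rows downward; lengths in m; the calibration is good to about 2 mm. The wrist camera is an equidistant fisheye: a pixel r from the principal point sees the ray r / f radians off the axis. A picture is of the moment at which its call begins: read the wrist's pose just before it. camera_params takes no time and is no camera call.
A pose or a line that the arm cannot do raises ctrl.MotionError and nothing moves.
- ctrl.sign_off(): hands the job in; it is judged then, once.
Readings, each from a call of its own:
- ctrl.current_t(): time.
- ctrl.current_q(): joint angles.
- ctrl.current_dq(): joint speeds.
- ctrl.current_effort(): joint torques, N m.
- ctrl.current_tool_pos(): TCP position.
- ctrl.current_eef_rot(): TCP orientation.
- ctrl.current_contact_force(): force on the tool from outside, world axes, zero at the start.
- ctrl.current_wrist_torque(): the same for the moment, N m.
- ctrl.current_grip_width(): opening from 0.0 (shut) to 1.0 (fully open).
- ctrl.current_grasp_force(): force on a finger pad.
Only numpy, scipy, OpenCV 4.12 (cv2) and the standard library are available. Lean on these libraries where they do the work, as an engineer would, in place of code of your own. Each camera call takes 0.05 s, during which the arm holds its last target. There are 200 camera calls.

## Task

I have put new gas struts on the lid of the UV exposure unit and want to set their brackets with the lid at its balance point: take the packing tape off the lid and lay it flat in the plywood tray without dropping it, then lift the lid gently by its bar handle until the handle is a few centimetres past the point where the struts take over, without letting the lid fly open. Then ease it back down until the handle is two or three centimetres below that balance point and finish there, still holding the handle and keeping the lid steady. Leave the other things on the table where they are.

Things in the scene. Friction and masses are not known exactly. Their poses are not given: they have to be found in the camera images.
- exposure_unit: A4 UV exposure unit, fixed: white case 250 mm deep (its x), 360 mm wide (its y; 396 over the gas struts on its sides), 100 mm high, 126 mm with its blue lid. Origin: centre of the underside, on the table. Its front (own -x, towards the robot) has the handle, and a black control panel at +y. Yaw within 9 degrees.
- lid_hinge (a point): middle of the lid's hinge axis: in the unit's frame 115 mm behind its origin (+x), 100 mm above the table. The axis runs along the unit's y.
- lid (a joint): Opening angle of the blue lid (0.9 kg), rad: 0 shut (start), grows as its front rises, stop 1.35. Gas struts bear part of its weight; balance point 0.80: let go below it sinks shut, above it the struts lift it right open; no friction. Lifting force at the handle: 2.6 N shut, falling to 0 at 0.80; beyond, the handle pulls up (0.3 N at 0.9, 1.3 N at 1.2). 1 cm at the handle is 0.034 rad.
- lid_handle: Round steel bar handle of the lid, 12 mm thick, 120 mm long along the unit's y, on end stems, 44 mm clear of the lid's front edge. Origin: middle of the bar. With the lid shut it lies 290 mm ahead (-x) of the hinge axis and 14 mm above it; it swings about the hinge: 318 mm above the table at the balance point, 300 at 0.71 rad, 336 at 0.90. It can turn between the fingers.
- tape_roll: roll of tan packing tape lying flat on the lid: 100 mm outside, 76 mm inside diameter (wall 12 mm), 48 mm high, about 0.13 to 0.25 kg. Origin: centre of the underside, which starts 126 mm above the table.
- tray: open plywood tray fixed on the table left or right of the unit: 280 mm long (its x) by 160 mm (its y), 40 mm high, walls and floor 6 mm thick. Origin: centre of the underside. Its +x end holds the masking tape; the rest of its floor is free, with room for the packing tape centred 45 mm from the tray's middle towards -x.
- masking_roll: cream roll of masking tape lying in the +x end of the tray, about 85 mm from its middle: 80 mm outside diameter, 25 mm high. Origin: centre of the underside. To be left alone.
- card_stack: stack of white card fixed on the table on the other side of the unit from the tray: 210 by 148 mm, 30 mm high. Origin: centre of the underside.
- set_square: blue plastic set square, 170 by 110 mm, 4 mm thick, lying on the card stack. To be left alone.
- pencil_pot: red pot of pencils, 76 mm across, 95 mm high, about 150 mm with the pencils. Origin: centre of the underside. To be left alone.
- glue_bottle: white glue bottle with an orange cap, 54 mm across, 130 mm high. Origin: centre of the underside. To be left alone.
- stapler: red and black stapler, 130 by 34 mm, 52 mm high. Origin: centre of the underside. To be left alone.
- paper_sticks: bundle of five rolled paper sticks, 200 mm long along its y, 35 mm wide, 22 mm high, lying between the robot and the unit. To be left alone.
Not all that is in view belongs to the job. There is more than one size of the tape_roll; the one meant has the size given above.

How it is judged (in metres and radians):
On the way, in this order (a step that is already met when the one before it is completed fails the run):
1. the packing tape lies flat on the tray's floor, let go, with the lid still shut (x of tape_roll in the frame of tray between -0.09 and 0.09 m and y of tape_roll in the frame of tray between -0.06 and 0.06 m and z of tape_roll in the frame of tray above 0 m and ((angle between tape_roll's own z axis and vertical below 0.12 rad and z of tape_roll in the frame of tray below 0.013 m) or (angle between tape_roll's own z axis and vertical above 3.02 rad and z of tape_roll in the frame of tray below 0.061 m)) and linear speed of tape_roll below 0.03 m/s and contact force between the fingers and tape_roll below 0.05 N and value of joint lid below 0.1 rad), for 0.2 s.
2. the lid, held by its handle, has been raised past its balance point of 0.80 rad by at least 0.04 rad (about 1 cm at the handle) (value of joint lid above 0.84 rad and contact force between the fingers and lid_handle above 0.5 N), for 0.2 s.
At the end, for the whole second after the job is handed in: The lid stands still (under 0.05 rad/s) between 0.60 and 0.785 rad, that is just below its balance point of 0.80 (the handle about 0.4 to 5.8 cm below it), the fingers hold its handle (over 0.5 N), and the packing tape lies flat on the tray's floor, untouched and at rest (value of joint lid between 0.6 and 0.785 rad and velocity of joint lid between -0.05 and 0.05 rad/s and contact force between the fingers and lid_handle above 0.5 N and x of tape_roll in the frame of tray between -0.09 and 0.09 m and y of tape_roll in the frame of tray between -0.06 and 0.06 m and z of tape_roll in the frame of tray above 0 m and ((angle between tape_roll's own z axis and vertical below 0.12 rad and z of tape_roll in the frame of tray below 0.013 m) or (angle between tape_roll's own z axis and vertical above 3.02 rad and z of tape_roll in the frame of tray below 0.061 m)) and linear speed of tape_roll below 0.03 m/s and contact force between the fingers and tape_roll below 0.05 N); the arm keeps its last pose, push and grip.
It fails at once if the lid flies open (past 1.2 rad) (value of joint lid above 1.2 rad).
It fails at once if the lid is flung up or let fall (over 1.5 rad/s) (velocity of joint lid above 1.5 rad/s or velocity of joint lid below -1.5 rad/s).
It fails at once if the packing tape is dropped or thrown (over 0.9 m/s with no finger on it) (linear speed of tape_roll above 0.9 m/s and contact force between the fingers and tape_roll below 0.05 N).
It fails at once if a bystander (masking tape, set square, pencil pot, glue bottle, stapler, paper sticks) is moved more than 30 mm or knocked over (distance of any of masking_roll, set_square, pencil_pot, glue_bottle, stapler, paper_sticks from where it was at the start of the episode above 0.03 m or angle between any of pencil_pot, glue_bottle's own z axis and vertical above 0.4 rad).
It also fails if it takes over 59 s, if anything falls off the work surface, if the arm or the gripper's body presses on something with over 40 N, if the wrist force passes 120 N, or if a joint passes its speed limit or range.

## Working session

There is one attempt and no reset: what is moved stays moved. The work goes in short steps, each a Python script; the robot and the scene stay as the last script left them, time stands still between calls to the robot, and variables do not carry over. Pictures are saved under pics/ and viewed, at most 10 in all, crops included, and the job is handed in when it is done.

```bash
mkdir -p pics; python3 - <<'E'
from bench import ctrl
import cv2,numpy as np
np.set_printoptions(precision=4,suppress=True)
for n in("top","side"):
    cv2.imwrite(f"pics/{n}0.png",ctrl.read_camera(n))
    print(n,ctrl.camera_params(n))
print(ctrl.camera_params("wrist"))
print(ctrl.current_t())
E
```

```text
top {'fx': 412.1071081803505, 'fy': 412.1071081803505, 'cx': 316.6791653046134, 'cy': 197.89889020108825, 'pose': array([[ 0.0081,  0.9994, -0.0346,  0.4863],
       [-0.9999,  0.0085,  0.0125,  0.0083],
       [ 0.0128,  0.0345,  0.9993,  1.4504],
       [ 0.    ,  0.    ,  0.    ,  1.    ]])}
side {'fx': 410.3728047857174, 'fy': 410.3728047857174, 'cx': 323.3158969712842, 'cy': 196.74458806708716, 'pose': array([[ 0.9521,  0.2191, -0.2131,  0.2798],
       [-0.3052,  0.7186, -0.6249, -0.7123],
       [ 0.0162,  0.66  ,  0.7511,  0.9696],
       [ 0.    ,  0.    ,  0.    ,  1.    ]])}
{'fx': 309.70691628693146, 'fy': 309.70691628693146, 'cx': 318.17734082813115, 'cy': 201.95540690351825, 'T_tool_cam': array([[ 0.0001,  0.9544,  0.2984,  0.0854],
       [ 1.    , -0.0004,  0.001 ,  0.0009],
       [ 0.0011,  0.2984, -0.9544, -0.1706],
       [ 0.    ,  0.    ,  0.    ,  1.    ]])}
0.1
```

View pics/top0.png

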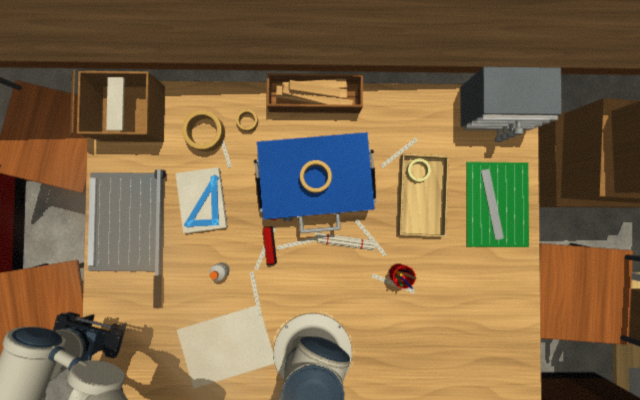

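View pics/side0.png

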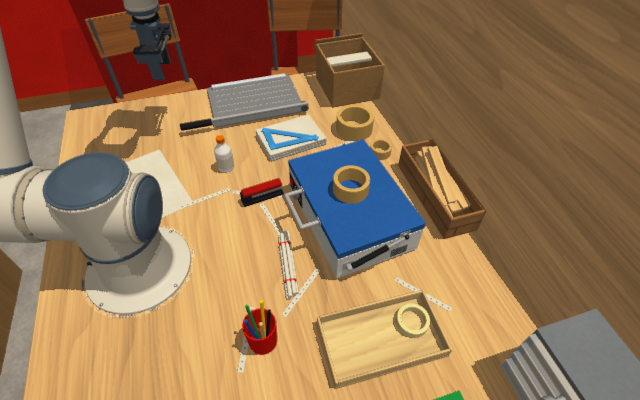

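The top view shows three tan rolls: one on the blue lid at (315,176), a larger one on the table at (203,131) and a small one at (247,121). I choose the one on the lid. The tray is at (422,196) with masking tape at (418,171), the handle is at (319,225), the pot at (401,276), and the paper sticks at (347,242).

```bash
cat > h.py <<'E'
from bench import ctrl
import cv2,numpy as np
np.set_printoptions(precision=4,suppress=True)
def cast(name,px,z):
    p=ctrl.camera_params(name);T=p["pose"];px=np.atleast_2d(px).astype(float)
    d=np.c_[(px[:,0]-p["cx"])/p["fx"],-(px[:,1]-p["cy"])/p["fy"],-np.ones(len(px))]@T[:3,:3].T
    return T[:3,3]+d*((z-T[2,3])/d[:,2])[:,None]
def proj(name,P):
    p=ctrl.camera_params(name);T=p["pose"];c=(np.atleast_2d(P)-T[:3,3])@T[:3,:3]
    return np.c_[p["cx"]+p["fx"]*c[:,0]/-c[:,2],p["cy"]-p["fy"]*c[:,1]/-c[:,2]]
def rect(pts):
    r=cv2.minAreaRect(np.float32(pts[:,:2]));return r
def big(m):
    c=cv2.findContours(m,cv2.RETR_EXTERNAL,cv2.CHAIN_APPROX_NONE)[0];return max(c,key=cv2.contourArea)[:,0]
def down(yawdeg):  # tool y axis (closing line) at yaw from world y ; z down
    a=np.radians(yawdeg);y=np.array([-np.sin(a),np.cos(a),0]);z=np.array([0,0,-1.]);return np.c_[np.cross(y,z),y,z]
E
python3 - <<'E'
from h import *
im=cv2.imread("pics/top0.png");hsv=cv2.cvtColor(im,cv2.COLOR_BGR2HSV)
# lid
m=cv2.inRange(hsv,(100,120,40),(125,255,255));m[:, :240]=0;m[:,400:]=0;m[240:]=0
c=big(m);print("lid",rect(cast("top",c,.126)))
# tape on lid
lid=np.zeros_like(m);cv2.fillPoly(lid,[cv2.convexHull(c.astype(np.int32))],255)
t=cv2.inRange(hsv,(10,50,60),(35,255,255))&lid
t=cv2.morphologyEx(t,cv2.MORPH_OPEN,np.ones((2,2)))
c=big(t);P=cast("top",c,.174);(a,r)=cv2.minEnclosingCircle(np.float32(P[:,:2]));print("tape enc",a,r,"rect",cv2.fitEllipse(np.float32(P[:,:2])))
# masking
s=np.zeros_like(m);s[155:190,400:440]=255
mk=cv2.inRange(hsv,(15,30,190),(40,140,255))&s
c=big(mk);P=cast("top",c,.025);print("mask",cv2.fitEllipse(np.float32(P[:,:2])))
# handle: grey bar
s[:]=0;s[217:240,285:350]=255
h=cv2.inRange(hsv,(0,0,110),(179,60,255))&s
c=big(h);print("handle px",cv2.boundingRect(c.reshape(-1,1,2)),cast("top",[[319,229]],.114))
a=cv2.resize(im[130:260,230:470],None,fx=3.3,fy=3.3,interpolation=cv2.INTER_CUBIC)
cv2.imwrite("pics/crop1.png",a)
E
```

```text
lid ((0.6039356589317322, -0.002723902463912964), (0.25027433037757874, 0.36424165964126587), 5.4882073402404785)
tape enc (0.5953525304794312, -0.005771498195827007) 0.05062700808048248 rect ((0.5953887104988098, -0.005822093226015568), (0.09655012935400009, 0.09925581514835358), 89.19727325439453)
mask ((0.6210253834724426, -0.37249377369880676), (0.11309310048818588, 0.13805438578128815), 6.163374423980713)
handle px (297, 217, 43, 16) [[ 0.4318 -0.0167  0.114 ]]
```

View pics/crop1.png

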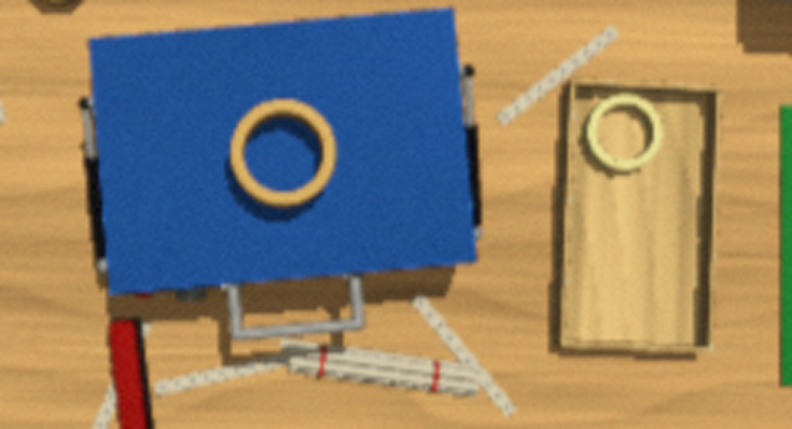

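The crop shows the lid roll with a measured 100 mm outside diameter, so it is the right one. The lid's bar handle is at crop (300,330). The tray's corners are at crop (572,84), (717,92), (712,348) and (560,346), and the masking roll is at its far end.

```bash
python3 - <<'E'
from h import *
q=np.array([[572,84],[717,92],[712,348],[560,346]])/3.3+[230,130]
P=cast("top",q,.04);print(P[:,:2]);c=P[:,:2].mean(0)
u=(P[0]+P[1]-P[2]-P[3])[:2]/2;v=(P[0]+P[3]-P[1]-P[2])[:2]/2
print("tray",c,np.linalg.norm(u),np.linalg.norm(v),np.degrees(np.arctan2(u[1],u[0])),np.degrees(np.arctan2(-v[0],v[1])))
print("mask",cast("top",np.array([[624,132]])/3.3+[230,130],.03), "pot",cast("top",[[401,277]],.09))
ctrl.command_gripper(.45)
t=np.array([.5954,-.0058]);g=t-[.044,0]
for a in (90,-90):
    print(a,ctrl.ik([*g,.25],down(a)))
    print(a,ctrl.ik([*(c-.089*u/np.linalg.norm(u)),.02],down(a)))
    print(a,ctrl.ik([.43,-.019,.10],down(a+5.5)), ctrl.ik([.53,-.009,.31],down(a+5.5)))
E
```

```text
[[ 0.6839 -0.3068]
 [ 0.677  -0.4588]
 [ 0.41   -0.4529]
 [ 0.4109 -0.2946]]
tray [ 0.5455 -0.3783] 0.2701815843060882 0.1552126366842123 -1.9354891745005989 -1.4418475706576281
mask [[ 0.6352 -0.3639  0.03  ]] pot [[ 0.2753 -0.2883  0.09  ]]
90 [ -6.8074  20.3456  84.6767  -0.      74.9777 173.1926]
90 [-45.2092  39.5476  92.2584  -0.      48.1941 134.7908]
90 [-10.4893  23.0663 111.2856  -0.      45.6482 164.0107] [ -7.4286  15.7127  82.0022  -0.      82.285  167.0714]
-90 [-6.8074 20.3456 84.6767 -0.     74.9777 -6.8074]
-90 [-45.2092  39.5476  92.2584  -0.      48.1941 -45.2092]
-90 [-10.4893  23.0663 111.2856  -0.      45.6482 -15.9893] [ -7.4286  15.7127  82.0022  -0.      82.285  -12.9286]
```

```bash
python3 - <<'E'
from h import *
a=np.radians(-1.7);u=np.array([np.cos(a),np.sin(a)])
g=np.array([.5954,-.0058])-.044*u
ctrl.goto([*g,.25],down(-91.7))
T=np.eye(4);T[:3,:3]=ctrl.current_eef_rot();T[:3,3]=ctrl.current_tool_pos()
p=ctrl.camera_params("wrist");im=ctrl.read_camera("wrist")
W=T@p["T_tool_cam"]
def wp(P):
    c=(np.atleast_2d(P)-W[:3,3])@W[:3,:3];x,y,z=c[:,0],-c[:,1],-c[:,2];r=np.hypot(x,y);th=np.arctan2(r,z)
    return np.c_[p["cx"]+p["fx"]*th*x/r,p["cy"]+p["fx"]*th*y/r]
t=np.linspace(0,2*np.pi,60)
for R,z,c in((.05,.174,(0,255,0)),(.038,.174,(0,255,0)),(.05,.126,(255,0,255))):
    q=wp(np.c_[.5954+R*np.cos(t),-.0058+R*np.sin(t),0*t+z])
    cv2.polylines(im,[np.int32(q)],True,c,1)
cv2.polylines(im,[np.int32(wp([[*g,.15],[*g,.1]]))],False,(0,0,255),1)
cv2.imwrite("pics/w1.png",im);print(ctrl.current_t(),T[:3,3],ctrl.current_grip_width())
E
```

```text
3.6167 [ 0.5514 -0.0038  0.25  ] 0.44777665296516533
```

View pics/w1.png

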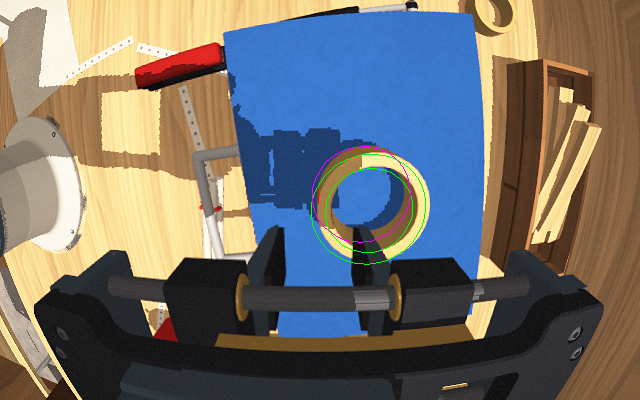

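The wrist picture shows the roll at about (372,207), with the projected circles on it to within 2–3 px. The fingers straddle its near wall, so I will grasp it, lift it and carry it to the tray.

```bash
python3 - <<'E'
from h import *
a=np.radians(-1.7);u=np.array([np.cos(a),np.sin(a)])
g=np.array([.5960,-.0045])-.044*u
hit=ctrl.move_l([*g,.136],vel=.12,contact_N=4)
print(hit,ctrl.current_tool_pos())
ctrl.command_gripper(0.0)
print(ctrl.current_grip_width()*91,ctrl.current_grasp_force(),ctrl.current_contact_force())
ctrl.move_l([*g,.25],vel=.1)
print(ctrl.current_grip_width()*91,ctrl.current_grasp_force(),ctrl.current_contact_force(),ctrl.current_t())
cv2.imwrite("pics/w2.png",ctrl.read_camera("wrist"))
E
```

```text
False [ 0.5525 -0.0032  0.1366]
15.26985885978192 28.92117127776146 [1.384  0.4127 5.1746]
14.850403365612287 28.954346599057317 [-0.3446  0.2334 -1.4345] 6.5333
```

View pics/w2.png

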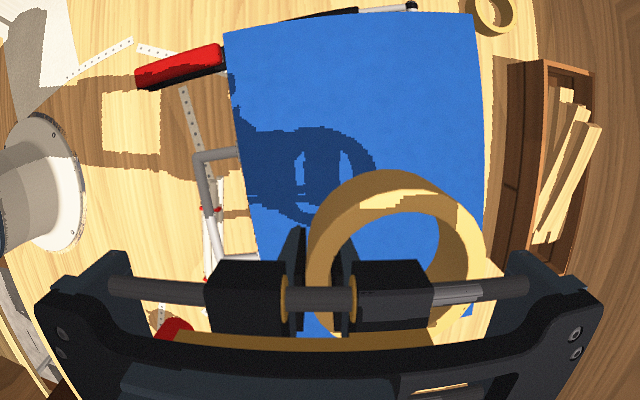

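The roll is held by its near wall, seen at (400,250) clear of the lid. Next I carry it over and lower it into the tray.

```bash
python3 - <<'E'
from h import *
c=np.array([.5455,-.3783]);a=np.radians(-1.7);u=np.array([np.cos(a),np.sin(a)])
g=c-(.045+.044)*u
ctrl.move_l([*g,.25],vel=.2)
ctrl.move_l([*g,.04],vel=.15)
f0=ctrl.current_contact_force()
hit=ctrl.move_l([*g,.0125],vel=.03,contact_N=2.5)
print(hit,ctrl.current_tool_pos(),f0,ctrl.current_contact_force())
ctrl.sleep(.2)
ctrl.command_gripper(.30); ctrl.command_gripper(.38)
print(ctrl.current_grip_width(),ctrl.current_grasp_force())
p=ctrl.current_tool_pos()
ctrl.move_l([*g,.12],vel=.08)
ctrl.move_l([*(g+[0,.0]),.25],vel=.2)
ctrl.sleep(.2)
cv2.imwrite("pics/w3.png",ctrl.read_camera("wrist"));cv2.imwrite("pics/s3.png",cv2.resize(ctrl.read_camera("side")[250:400,240:480],None,fx=3,fy=3,interpolation=cv2.INTER_CUBIC))
print(ctrl.current_t(),ctrl.current_contact_force())
E
```

```text
True [ 0.4564 -0.3755  0.0162] [-0.3758  0.8383 -1.5891] [-0.1656 -0.181   5.4148]
0.3813252154630989 0.0
14.4583 [ 0.711  -0.0504 -0.2057]
```

View pics/w3.png

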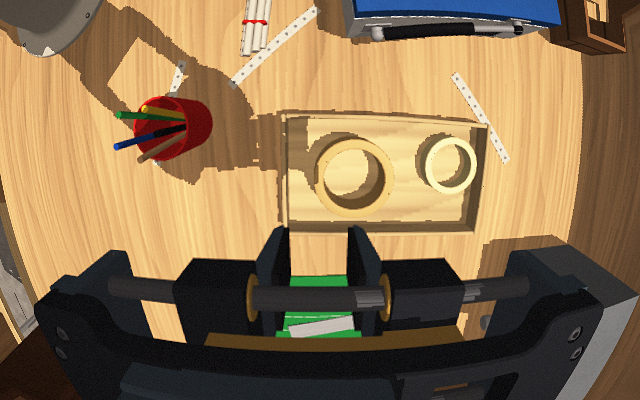

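View pics/s3.png

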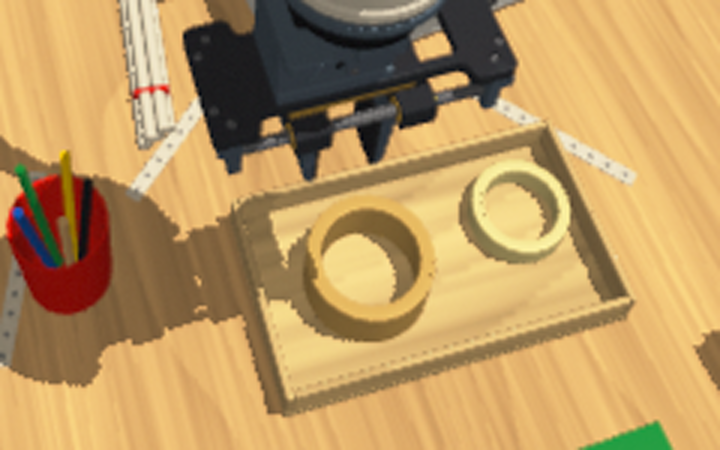

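The packing tape lies flat in the tray at (355,177) in the wrist picture, and the masking tape at (451,165) is untouched. Now the handle: hover over it and check.

```bash
python3 - <<'E'
from h import *
h=np.array([.4308,-.018])
ctrl.move_l([.45,-.10,.25],vel=.25)
ctrl.goto([*h,.19],down(-84.5))
T=np.eye(4);T[:3,:3]=ctrl.current_eef_rot();T[:3,3]=ctrl.current_tool_pos()
p=ctrl.camera_params("wrist");im=ctrl.read_camera("wrist")
W=T@p["T_tool_cam"]
def wp(P):
    c=(np.atleast_2d(P)-W[:3,3])@W[:3,:3];x,y,z=c[:,0],-c[:,1],-c[:,2];r=np.hypot(x,y);th=np.arctan2(r,z)
    return np.c_[p["cx"]+p["fx"]*th*x/r,p["cy"]+p["fx"]*th*y/r]
a=np.radians(5.5);v=np.array([-np.sin(a),np.cos(a)]);x=np.array([np.cos(a),np.sin(a)])
for d in(-.006,.006):
    q=wp([[*(h+d*x+s*v),.114] for s in np.linspace(-.06,.06,12)])
    cv2.polylines(im,[np.int32(np.round(q))],False,(0,255,0),1)
cv2.imwrite("pics/w4.png",im[60:400]);print(ctrl.current_t(),T[:3,3],ctrl.current_grip_width())
E
```

```text
16.25 [ 0.4308 -0.0182  0.1897] 0.37882053301230106
```

View pics/w4.png

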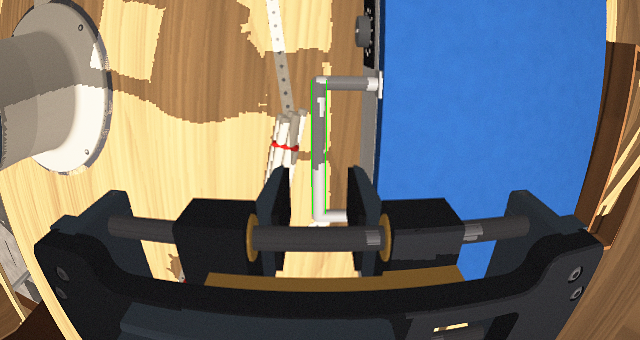

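The bar runs down column 319, rows 80–218 of the crop, and the projected outline lies on it. The fingers are centred on it, so I descend and grip.

```bash
python3 - <<'E'
from h import *
h=np.array([.4308,-.018])
print(ctrl.move_l([*h,.095],vel=.08,contact_N=5),ctrl.current_tool_pos(),ctrl.current_contact_force())
ctrl.command_gripper(0.0);ctrl.sleep(.2)
print(ctrl.current_grip_width()*91,ctrl.current_grasp_force(),ctrl.current_contact_force(),ctrl.current_wrist_torque(),ctrl.current_tool_pos(),ctrl.current_t())
E
```

```text
False [ 0.4311 -0.018   0.0953] [-0.2612  0.1886 -0.1817]
11.556718497552277 29.99999910593033 [-1.9209 -1.4936  5.986 ] [-0.3033  0.5846  0.0613] [ 0.4305 -0.018   0.0951] 18.2667
```

```bash
cat >> h.py <<'E'
P0=np.array([.4308,-.018,.095]);A=np.radians(5.5);X=np.array([np.cos(A),np.sin(A),0])
R0=np.hypot(.29,.014);PH=np.arctan2(.014,.29)
def arc(th): return P0+X*(.29-R0*np.cos(th+PH))+np.array([0,0,R0*np.sin(th+PH)-.014])
def ang(): return np.arcsin((ctrl.current_tool_pos()[2]-P0[2]+.014)/R0)-PH
def run(ths,vel):
    for t in ths:
        ctrl.move_l(arc(t),vel=vel)
        print(round(t,2),ang(),ctrl.current_contact_force(),ctrl.current_grip_width()*91,ctrl.current_grasp_force(),round(ctrl.current_t(),1))
E
python3 -c "
from h import *
run([.06,.12,.18,.24,.30],.06)"
```

```text
0.06 0.059892854251717746 [-2.6012 -2.5763 -3.1291] 11.03138231847698 30.000557005405426 18.7
0.12 0.12075444091616702 [-4.8506 -3.9759 -2.5166] 11.147362014151549 30.00016897916794 19.1
0.18 0.1815353487259115 [-5.3436 -4.0233 -1.7135] 11.194216246881439 30.000034868717194 19.6
0.24 0.24156321361316235 [-5.141  -3.6223 -0.3058] 11.154236075141 30.00007152557373 20.0
0.3 0.3014099325237638 [-6.3882 -4.8389  0.3663] 11.135937542108588 29.99992936849594 20.5
```

```bash
python3 -c "
from h import *
run(np.arange(.37,.88,.07),.06)
run([.9],.04)
ctrl.sleep(.4);print(ang(),ctrl.current_tool_pos(),ctrl.current_contact_force())
cv2.imwrite('pics/s5.png',ctrl.read_camera('side'))"
```

```text
0.37 0.371470927585077 [-9.0702 -4.8522  2.4227] 11.51350852445836 30.000309348106384 21.0
0.44 0.44139564069800935 [-12.1431  -4.6811   3.4328] 11.233538284298694 30.000737607479095 21.5
0.51 0.5116106410854537 [-14.7408  -6.5518   6.7168] 11.311990351340041 30.001358091831207 21.9
0.58 0.5823185351991124 [-18.1337  -7.3651  11.4033] 11.282122750592208 30.002448856830597 22.4
0.65 0.6535047658807905 [-22.7043  -6.4192  16.9756] 11.316274989617385 30.003926753997803 22.9
0.72 0.7257988214867647 [-27.6713  -6.0747  25.6929] 11.54947866298509 30.005938410758972 23.4
0.79 0.799201381684318 [-25.2856  -4.8264  26.7888] 11.230567572971685 30.004224479198456 23.9
0.86 0.8722068211687272 [-21.0814  -4.5911  26.2494] 11.26059428489545 30.00367373228073 24.4
0.9 0.9135650477064691 [-19.0908  -3.9175  24.422 ] 11.436389199548067 30.004063546657562 24.9
0.9130906653858053 [ 0.5499 -0.0067  0.3191] [-18.3704  -4.2992  24.8587]
```

View pics/s5.png

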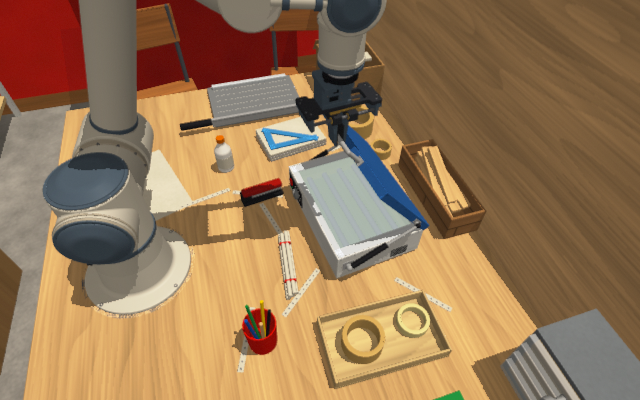

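The side view shows the lid held open at about 0.91 rad, with the gripper on the handle near (340,130), and the tape and bystanders in place. The force points radially outward, so my arc is a few mm too tight. I will widen it on the way down.

```bash
python3 - <<'E'
from h import *
def arc2(t,d): return arc(t)+d*(-X*np.cos(t+PH)+np.array([0,0,np.sin(t+PH)]))
for t,d in((.905,.003),(.86,.003),(.81,.003),(.76,.003),(.70,.003)):
    ctrl.move_l(arc2(t,d),vel=.03)
    print(t,ang(),ctrl.current_tool_pos(),ctrl.current_contact_force(),ctrl.current_grasp_force(),round(ctrl.current_t(),1))
ctrl.sleep(.4);print(ctrl.current_tool_pos(),ctrl.current_contact_force())
s=ctrl.read_camera("side");t=ctrl.read_camera("top")
p=ctrl.current_tool_pos()
# expected bar ends for several lid angles, from the measured unit pose
hg=np.array([.6039,-.0027,.1])+.115*X;V=np.array([-X[1],X[0],0])
for th,c in((.6,(0,0,255)),(.7,(0,255,0)),(.785,(255,0,255))):
    b=hg+R0*(-X*np.cos(th+PH)+np.array([0,0,np.sin(th+PH)]))
    for n,im in(("side",s),("top",t)):
        q=proj(n,[b-.06*V,b+.06*V]);cv2.line(im,*[tuple(int(round(k)) for k in r) for r in q],c,1)
o=lambda im,x,y:cv2.resize(im[y:y+150,x:x+130],None,fx=3,fy=3,interpolation=cv2.INTER_NEAREST)
cv2.imwrite("pics/c6.png",np.hstack([o(s,270,90),o(t,255,130)]))
E
```

```text
0.905 0.9221348743130301 [ 0.5514 -0.0065  0.3206] [ 6.9478 -2.6826 -9.3861] 29.99918818473816 25.6
0.86 0.8763526253304831 [ 0.5411 -0.0075  0.3128] [ 6.7093 -1.0095 -7.1434] 30.00016897916794 26.1
0.81 0.8242860249274861 [ 0.5294 -0.0086  0.3034] [ 4.7129 -1.4049 -6.221 ] 30.002936124801636 26.8
0.76 0.7701578336662382 [ 0.5177 -0.0097  0.293 ] [ 5.5064 -2.4498 -4.4834] 30.00323385000229 27.4
0.7 0.7081147079084724 [ 0.5052 -0.0109  0.2803] [ 4.7155 -2.8075 -2.7355] 30.00346004962921 28.2
[ 0.5054 -0.0108  0.2805] [ 4.525  -2.2901 -2.9022]
```

View pics/c6.png

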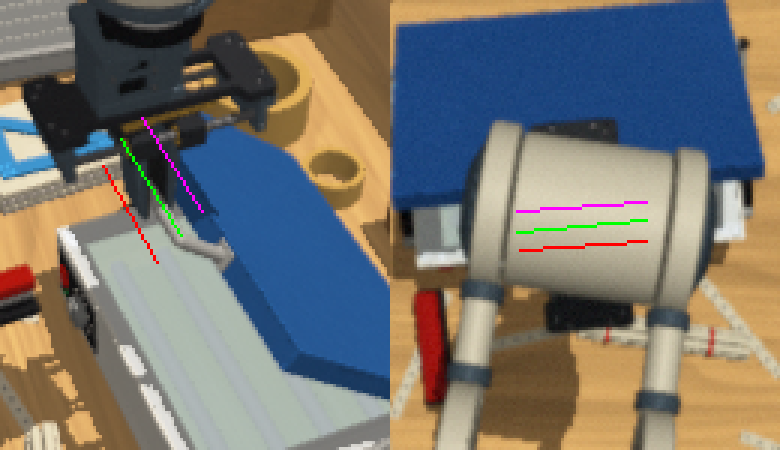

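In the side crop the bar's near end is at (180,240), on the green 0.70 rad line. That puts the handle about 2 cm below balance, held at 30 N with small forces, so I hand the job in.

```bash
python3 -c "
from h import *
print(ang(),ctrl.current_grasp_force(),ctrl.current_dq());print(ctrl.sign_off())"
```

```text
0.7093237103691946 30.003741681575775 [ 0.1092 -0.0862 -0.1126  0.0292  0.0774  0.0198]
the job is handed in; nothing more can be done
None
```

The job is handed in (no verdict came back): the packing tape lies flat in the tray, the lid went up to about 0.91 rad, and it now stands held by its handle at about 0.71 rad, roughly 2 cm below the balance point.

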